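# Crack a pecan in the spring nut cracker

## Task

Crack the pecan from the blue saucer in the spring nut cracker. With the striker still forward, lay the nut lengthwise in the saddle and let go; draw the striker back by its red handle only until the sear catches and holds it by itself, take your hand away, then press the yellow trip pad so that the striker flies and cracks the shell. Do not heave the striker into its rubber buffer or lean hard on the pad, leave the cracked nut in the saddle, and leave the other things on the counter where they stand.

Things in the scene. Friction and masses are not known exactly. Their poses are not given: they have to be found in the camera images.
- cracker: Spring nut cracker on a dark board 100 x 330 x 18 mm, fixed to the counter. Origin on the counter under the board, x across it, y along it from the green anvil block (70 mm wide, 78 high, its steel face at y -120 mm) to the trip lever, z up; all offsets below are in this frame. The striker slides along y between two guide rods 10 mm thick at x -28 and +28 (tops at z 43).
- saddle (a point): Where the nut's middle belongs: x 0, y -94, z 62 mm of the cracker, on the striker's axis, over an aluminium V-saddle (24 mm wide, 24 long, edges at z 54 mm). The open gap there is 52 mm long, from the anvil's face to the striker's nose (18 mm thick, at y -68 at rest). The nut lies along y.
- handle (a point): Middle of the red barrel handle upright on the striker's carriage: about 24 mm thick, 36 mm tall (80 to 116 mm above the counter); at rest at x 0, y -26 mm of the cracker, moves to its +y with the draw. Carriage below it: 26 mm wide up to z 74, 72 mm wide below z 50.
- striker (a joint): Draw of the striker, m: 0 at rest, grows towards the cracker's +y. Spring: about 0.28 N per mm of draw; 1 to 2 N more over the 18 mm before the catch. The sear catches at a draw from 34 to 54 mm (setting varies); 2 mm further the carriage meets a rubber buffer (about 8 N per mm; over 12 N is too rough). Fired, it overruns to -16 mm and returns; let down gently it never reaches the nut.
- pad_place (a point): Middle of the range where the yellow trip pad (30 x 30 mm, top at z 95 mm) can stand, a point fixed on the cracker: x 0, y 136, z 95. The sear block slides with the setting: the pad's centre is at y 92 mm plus the catching draw (126 to 146). It ends a see-saw lever pivoted 37 mm nearer the striker: 5 to 9 N fires it after 4 to 5 mm, it bottoms at 9 mm and springs back; over 25 N is too rough.
- nut: Pecan in its shell, brown, 44 mm long, 25 mm thick, 13 g; origin at its middle, x along its length. It starts lying in the saucer (middle 18 mm above the counter).
- nut_crush (a joint): How far the shell's end has been driven in, in m: 0 whole, 0.006 at most. It takes 10 N or more along the nut's length.
- saucer: Blue ceramic saucer, 156 mm across, rim 20 mm high; flat inner floor about 90 mm across, 5 mm above the counter. Origin under its centre.
- bowl: White bowl for the shells, 116 mm across, 45 mm high, empty; leave it. Origin under its centre. It and the saucer stand left and right of the cracker, either way round.
- lunchbox: Closed pink lunchbox 131 x 181 x 62 mm, leave it. Origin under its centre.
- tumbler: Clear acrylic tumbler, 74 mm across, 115 mm high, leave it. Origin under its centre.
- ladle_rest: Stainless ladle rest 80 x 150 mm with a ladle in it whose handle stands out 130 mm to its -y, 50 mm high, leave it. Origin under its centre.

How it is judged (in metres and radians):
On the way, in this order (a step that is already met when the one before it is completed fails the run):
1. the whole nut lies lengthwise in the saddle, let go, the striker still forward (x of nut in the frame of cracker between -0.005 and 0.005 m and y of nut in the frame of cracker between -0.102 and -0.086 m and z of nut in the frame of cracker between 0.056 and 0.067 m and angle between the x axis of nut and the y axis of cracker, either way round below 0.2 rad and value of joint nut_crush below 0.002 m and contact force between the fingers and anything else below 0.2 N and value of joint striker between -0.01 and 0.01 m), for 0.2 s.
2. the striker is drawn and held by the sear alone, the hand off it, the nut still whole in the saddle (x of nut in the frame of cracker between -0.005 and 0.005 m and y of nut in the frame of cracker between -0.102 and -0.086 m and z of nut in the frame of cracker between 0.056 and 0.067 m and angle between the x axis of nut and the y axis of cracker, either way round below 0.2 rad and value of joint nut_crush below 0.002 m and contact force between the fingers and anything else below 0.2 N and value of joint striker between 0.031 and 0.06 m and velocity of joint striker between -0.02 and 0.02 m/s), for 0.3 s.
3. the fired striker has cracked the shell (value of joint nut_crush above 0.003 m), for 0.1 s.
At the end, for the whole second after the job is handed in: The nut's shell is driven in by more than 3 mm, the nut lies still in the saddle (middle within 15 mm of the saddle point, 52 to 72 mm above the counter), and the striker is forward again (draw within 10 mm of 0) (value of joint nut_crush above 0.003 m and horizontal distance between nut and saddle below 0.015 m and height (world z) of nut between 0.052 and 0.072 m and linear speed of nut below 0.03 m/s and value of joint striker between -0.01 and 0.01 m); the robot touches nothing.
It fails at once if the striker's carriage is pressed into its rubber buffer with more than 12 N (contact force between striker_c0 and buffer_c0 above 12 N).
It fails at once if the trip pad is pressed with more than 25 N (contact force between the fingers and trip_lever_c3 above 25 N).
It fails at once if the tumbler, lunchbox, ladle rest or bowl is shifted by more than 30 mm, the saucer by more than 60 mm, or the tumbler is tipped (distance of any of tumbler, lunchbox, ladle_rest, bowl from where it was at the start of the episode above 0.03 m or distance of saucer from where it was at the start of the episode above 0.06 m or angle between tumbler's own z axis and vertical above 0.3 rad).
It also fails if it takes over 67 s, if anything falls off the work surface, if the arm or the gripper's body presses on something with over 40 N, if the wrist force passes 120 N, or if a joint passes its speed limit or range.

## Robot

A 6-joint arm with a two-finger parallel gripper is mounted at the origin on the work surface. World frame = base frame: x ahead of the robot, y to its left, z up, the work surface at z = 0. Lengths are in mm, angles in rad, forces in N, time in s.
With the tool pointing down it reaches from about 350 to 875 mm from the base axis. Payload 4.2 kg.
Tool frame: the origin (TCP) lies on the centre line of the jaws, within the pads' length; the fingertips stand 14 mm ahead of it and the grasp point (between the pads) lies 5 mm behind it; y points along the fingers, z is the direction in which the jaws open and shut, and the axes are right-handed (so a half turn about y gives the same grasp; the last joint's range is limited). The gripper opens to 85 mm and grips with 20 to 120 N. Pads are 22 mm wide; open, the fingers measure 114 mm over their backs; the gripper's body (76 mm by 85 mm) begins 54 mm behind the grasp point. The pads swing forward as they close: fully open they stand 13 mm farther back than shut.
Start: joints at [-1.076, 0.385, 0.008, 0, -1.194, -0.259], TCP at [146.031, -607.679, 245.312] pointing down, gripper open.
Joint ranges: [-3.14, 3.14], [-1.21, 2.06], [-1.07, 1.41], [-3.16, 2.05], [-2.99, -0.16], [-3.1, 3.1]. Speed limits (rad/s): [2.79, 2.79, 3.14, 3.14, 3.14, 3.14].

## Interface

Orientations are given as a 3x3 rotation matrix whose columns are the frame's x, y, z axes.
In Python, from workcell import * gives the robot as it stands.
- The arm moves only by the tool arm_command, never from a script. Its argument "plan" is a list of rows, each a list of 2 entries, a list of its own where there are three numbers: the shift along the tool's x, y, z as a fraction of full scale, then the turn, a rotation vector about the tool's x, y, z as a fraction of full scale. A call has 1 to 10 rows; each row shifts and turns the commanded pose from where the row before left it, along the tool's axes as they then stand; what a row does not reach is not made up. Full scale, the value 1, is 0.04 m for a shift and 0.08 rad for a turn. A row lasts 1/12 s, in which the tool goes at most 41.7 mm and 7.16 degrees, less where a joint would pass 70% of its speed; a pose out of reach is approached as far as the arm can. A call with a number of a shift or a turn outside -1 to 1 is refused whole. A call with a gripper value outside its range is refused whole. "grip" is the opening, from -1 (shut) to 1 (fully open), set as the call begins (left out, the last holds). The fingers move at their own pace and stop on an object; "grip_force" is the grip in N (left out, the last holds). Time passes only in rows, so rows that do not move let the fingers close. It gives the time, the measured TCP pose, the force and the opening at its end, in the units of the state.
- get_state(): the state, without advancing time (a new reading comes with each control period).
- capture(name): name is "scene" or "top" or "wrist"; returns a dict with "frame" (420x560x3 uint8, red, green, blue), "K" (3x3 intrinsics, pixels), "R" (3x3) and "t" (3): a world point X has camera coordinates R X + t; the wrist camera has in their place "tool_from_camera" (4x4, takes a point from camera to tool coordinates, whose origin is the TCP and whose axes are the tool frame's). Camera axes: x right, y down, z forward; pixel columns grow to the right and rows downward; lengths in mm; the calibration is good to about 2 mm. The wrist camera is an equidistant fisheye: a pixel r from the principal point sees the ray r / f radians off the axis. A picture is of the moment at which its call begins: read the wrist's pose just before it. There is no depth.
- sign_off(): hands the job in, once; it reports no verdict.
The state is a dict: "time": time; "q": joint angles; "dq": joint speeds; "joint_efforts": joint torques, N m; "ee_pos": TCP position; "orientation": TCP orientation; "ft_force": force on the tool from outside, world axes, zero at the start; "ft_torque": the same for the moment, N m; "finger_gap": opening from 0.0 (shut) to 1.0 (fully open).
Only numpy, scipy, OpenCV 4.12 (cv2) and the standard library are available. Lean on these libraries where they do the work, as an engineer would, in place of code of your own. Each camera call takes 0.05 s, during which the arm holds its last target.

## Working session

There is one attempt and no reset: what is moved stays moved. The work goes in short steps, Python scripts to look and compute and a tool call to move; the robot and the scene stay as the last step left them, time stands still between calls to the robot, and variables do not carry over. Pictures are saved under pics/ and viewed, and the job is handed in when it is done.

Besides the shell and the picture viewer there is one more tool, called after "Request:" by a JSON object that holds its "api" and its "payload", one argument or row to a line. arm_command: Moves the arm, as the interface text tells. Its arguments: {"type":"object","properties":{"plan":{"type":"array"},"grip":{"type":"number"},"grip_force":{"type":"number"}},"required":["plan"]}

```bash
mkdir -p pics; ls; python3 - <<'E'
from workcell import *
import cv2,numpy as np
np.set_printoptions(precision=4,suppress=True)
for n in ["scene","top","wrist"]:
    c=capture(n); cv2.imwrite(f"pics/{n}0.png",c["frame"][:,:,::-1])
    print(n,{k:np.array(v).tolist() for k,v in c.items() if k!="frame"})
print(get_state())
E
```

```text
pics
scene {'K': [[499.18985804756676, 0.0, 281.37923794379043], [0.0, 499.18985804756676, 216.19215629418363], [0.0, 0.0, 1.0]], 'R': [[-0.63416015360238, 0.7730736600230707, -0.014071807330245675], [0.6455840084204885, 0.5193880679375373, -0.5598725952891839], [-0.4255140275651792, -0.36413342480833283, -0.8284592091845041]], 't': [399.268339192221, -353.41705046095683, 1445.620347492289]}
top {'K': [[500.1436373617766, 0.0, 283.9070227476172], [0.0, 500.1436373617766, 210.03607488146892], [0.0, 0.0, 1.0]], 'R': [[-0.027372739807595865, -0.9996166619537739, 0.004154787578336828], [-0.9949178667328911, 0.02684070954816237, -0.09704645674430813], [0.09689773769856212, -0.006790099803878291, -0.9952711806204148]], 't': [29.191934993436337, 619.4668790966585, 1210.8908780692384]}
wrist {'K': [[325.19226210127806, 0.0, 281.6299059821316], [0.0, 325.19226210127806, 215.13014092637047], [0.0, 0.0, 1.0]], 'tool_from_camera': [[0.00021739213965831273, 0.9654113235262717, 0.26073152695427937, -65.30865759260422], [-0.00014080438613575276, -0.2607315009796474, 0.9654113447494933, -126.99203523484728], [0.9999999664573908, -0.00024658498048458566, 7.925316990319893e-05, 0.40602680209367303], [0.0, 0.0, 0.0, 1.0]]}
{'time': 0.15, 'q': array([-1.0764,  0.3854,  0.007 , -0.0003, -1.194 , -0.2586]), 'dq': array([ 0.0002, -0.0032,  0.0046,  0.0014, -0.0004,  0.0003]), 'joint_efforts': array([  0.    , -39.2677,  18.8583,   4.1886,  -0.0034,   0.    ]), 'ee_pos': array([ 145.9184, -607.317 ,  244.4537]), 'orientation': array([[ 0.9724, -0.0005, -0.2335],
       [ 0.2335,  0.0016,  0.9724],
       [-0.0001, -1.    ,  0.0017]]), 'ft_force': array([0.3422, 0.1281, 0.802 ]), 'ft_torque': array([-0.021 , -0.0074,  0.0213]), 'finger_gap': 1.001858176809078}
```

View pics/top0.png

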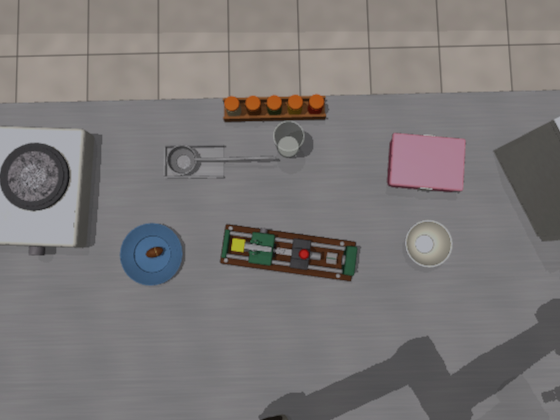

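View pics/scene0.png

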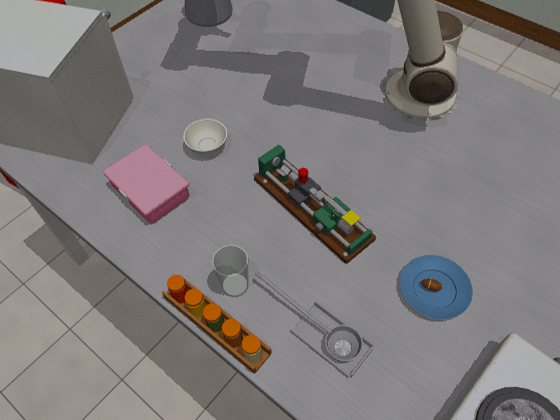

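View pics/wrist0.png

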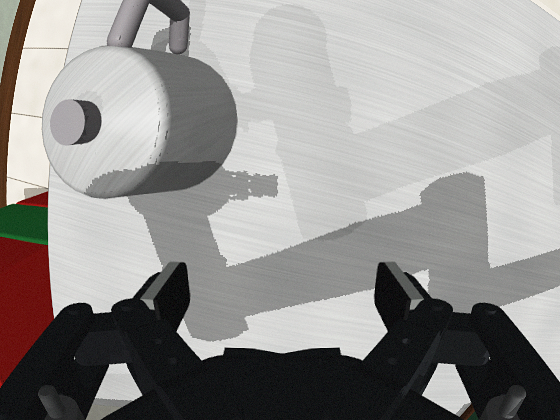

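The top view shows the pecan at (155,252) in the saucer on the left. The cracker runs from its anvil at (350,262) to the yellow pad at (238,245), with the red handle at (304,254).

```bash
cat > h.py <<'E'
from workcell import *
import cv2,numpy as np
np.set_printoptions(precision=4,suppress=True)
def ray(c,uv):
    K,R,t=[np.array(c[k]) for k in("K","R","t")]
    d=R.T@np.linalg.solve(K,[uv[0],uv[1],1.]); return -R.T@t,d/np.linalg.norm(d)
def onz(c,uv,z):
    o,d=ray(c,uv); return o+d*(z-o[2])/d[2]
def tri(c1,u1,c2,u2):
    o1,d1=ray(c1,u1);o2,d2=ray(c2,u2)
    s=np.linalg.lstsq(np.c_[d1,-d2],o2-o1,rcond=None)[0]
    a,b=o1+s[0]*d1,o2+s[1]*d2
    return (a+b)/2,np.linalg.norm(a-b)
def proj(c,X):
    K,R,t=[np.array(c[k]) for k in("K","R","t")]
    p=K@(R@np.array(X)+t); return p[:2]/p[2]
def mask(c,lo,hi,box=None):
    h=cv2.cvtColor(np.ascontiguousarray(c["frame"]),cv2.COLOR_RGB2HSV)
    m=cv2.inRange(h,lo,hi)
    if box:
        k=np.zeros_like(m);x0,y0,x1,y1=box;k[y0:y1,x0:x1]=255;m&=k
    n,l,s,ce=cv2.connectedComponentsWithStats(m)
    i=1+np.argmax(s[1:,4]); return (l==i),ce[i],s[i]
E
python3 - <<'E'
from h import *
T=capture("top");S=capture("scene")
for nm,lo,hi,bt,bs,z in [("pad",(22,120,120),(35,255,255),(220,220,260,270),(330,200,370,235),95),
  ("red",(0,180,90),(6,255,255),(290,240,320,270),(290,160,320,190),116),("red2",(170,180,90),(180,255,255),(290,240,320,270),(290,160,320,190),116),
  ("nut",(5,100,40),(20,255,255),(135,235,175,270),(410,270,450,300),18),
  ("saucer",(98,80,40),(115,255,255),(100,210,200,300),(380,240,490,330),20),
  ("anvil",(60,100,20),(90,255,120),(335,235,370,290),(250,140,290,180),78)]:
  try:
    mt,a,st=mask(T,lo,hi,bt);ms,b,ss=mask(S,lo,hi,bs)
    X,e=tri(T,a,S,b); print(nm,a,st,b,ss,"tri",X,e,"topz",onz(T,a,z)," scz",onz(S,b,z))
    if nm=="nut":
        ys,xs=np.nonzero(mt);P=np.array([onz(T,(x,y),18)[:2] for x,y in zip(xs,ys)]);w,v=np.linalg.eigh(np.cov(P.T));print(v[:,1],4*np.sqrt(w))
        ys,xs=np.nonzero(ms);P=np.array([onz(S,(x,y),18)[:2] for x,y in zip(xs,ys)]);w,v=np.linalg.eigh(np.cov(P.T));print(v[:,1],4*np.sqrt(w))
  except Exception as ex: print(nm,ex)
f=T["frame"][215:295,210:370,::-1];cv2.imwrite("pics/tc.png",cv2.resize(f,None,fx=5,fy=5,interpolation=cv2.INTER_CUBIC))
f=S["frame"][140:270,240:390,::-1];cv2.imwrite("pics/sc.png",cv2.resize(f,None,fx=4.5,fy=4.5,interpolation=cv2.INTER_CUBIC))
E
```

```text
pad [237.4908 244.6196] [231 238  14  14 163] [350.6313 217.275 ] [342 210  18  16 160] tri [536.0144 122.4173  96.0328] 1.885213025020083 topz [535.5568 123.3155  95.    ]  scz [535.9033 121.3139  95.    ]
red [303.5556 253.7778] [299 249  10  10  72] [302.9333 171.6   ] [298 168  10   9  60] tri [510.4758 -30.3108 112.0316] 2.061521383298803 topz [509.8713 -29.2778 116.    ]  scz [513.6181 -29.2684 116.    ]
red2 attempt to get argmax of an empty sequence
nut [154.188  251.5897] [146 247  17  10 117] [431.5449 284.5988] [422 279  20  12 167] tri [526.1421 335.9473  22.5995] 0.166605142723439 topz [526.2777 337.0374  18.    ]  scz [523.4242 335.7126  18.    ]
[-0.2842  0.9588] [22.0056 41.9   ]
[-0.3314  0.9435] [26.3496 42.684 ]
saucer [150.6642 253.9367] [ 120  223   62   62 2859] [436.0879 286.9945] [ 400  255   73   65 3426] tri [520.8266 346.2411  15.6381] 0.3402723705462684 topz [520.6765 345.2608  20.    ]  scz [523.4624 346.3396  20.    ]
anvil [349.5458 260.1699] [342 246  15  29 306] [270.5864 160.0187] [259 145  26  32 428] tri [ 492.9715 -143.7845   53.4773] 3.282679206496989 topz [ 492.1925 -139.1218   78.    ]  scz [ 509.3246 -131.1417   78.    ]
```

View pics/tc.png

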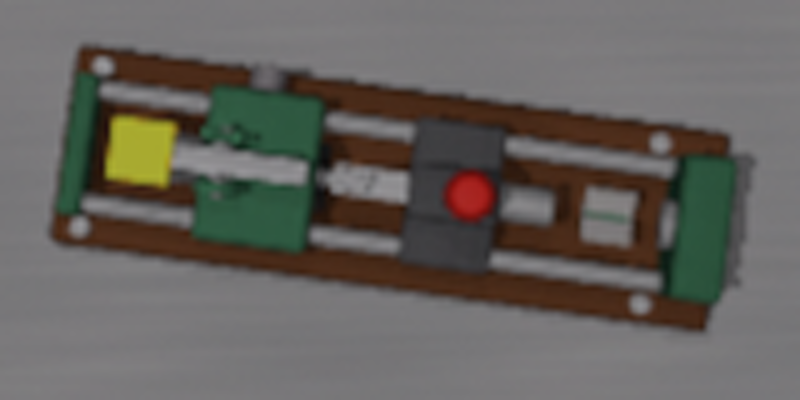

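View pics/sc.png

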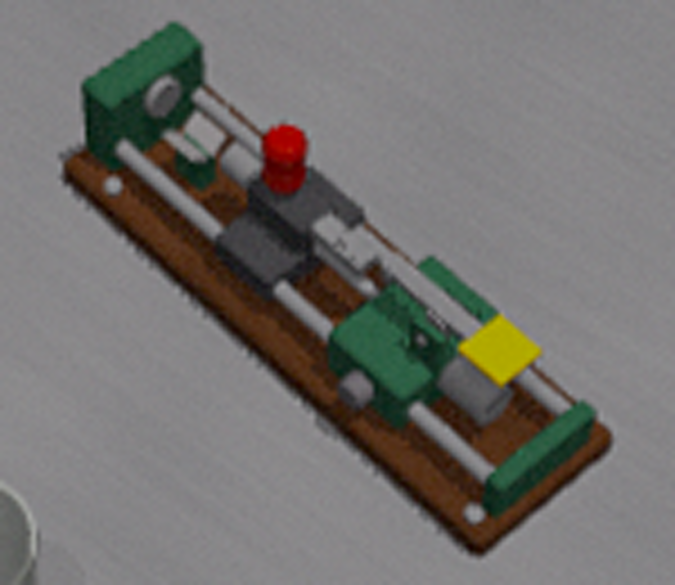

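```bash
cat >> h.py <<'E'
def board(T):
    q=[(82,46),(730,135),(706,330),(53,240)]
    return np.array([onz(T,((x+.5)/5-.5+210,(y+.5)/5-.5+215),18)[:2] for x,y in q])
E
python3 - <<'E'
from h import *
T=capture("top");S=capture("scene")
P=board(T);print(P); print([np.linalg.norm(P[i]-P[(i+1)%4]) for i in range(4)])
c=P.mean(0); y=(P[0]+P[3]-P[1]-P[2]);y/=np.linalg.norm(y); x=np.array([y[1],-y[0]])
# origin mid?
print(c,"y",y,"x",x,np.degrees(np.arctan2(y[1],y[0])))
def w(a,b,z): return np.r_[c+x*a+y*b,z]
for n,p in dict(handle=(0,-26,116),pad=(0,136,95),sad=(0,-94,54),anv=(0,-120,78)).items():
    X=w(*p);print(n,X,proj(T,X),proj(S,X))
E
```

```text
[[ 590.5806  157.7867]
 [ 537.4006 -164.1373]
 [ 441.4921 -148.2889]
 [ 494.6042  173.7073]]
[np.float64(326.2869941360339), np.float64(97.2091365933906), np.float64(326.34716508699967), np.float64(97.28787753440174)]
[516.0194   4.767 ] y [0.1629 0.9866] x [ 0.9866 -0.1629] 80.62669886875932
handle [511.7848 -20.8859 116.    ] [299.8668 253.0398] [306.3249 172.9001]
pad [538.1692 138.9511  95.    ] [230.7707 243.6817] [356.7018 222.1595]
sad [500.7099 -87.978   54.    ] [326.8847 257.1786] [286.6846 172.7763]
anv [ 496.4754 -113.6308   78.    ] [338.702  258.6463] [279.5166 160.3061]
```

The board measures 326 x 97 mm. The handle and saddle both sit about 8 mm nearer the anvil than the board's middle would put them, so I'll use those features as the origin. I'll move towards the nut now, turning as it goes, and then look with the wrist camera.

Request:
{"api": "arm_command", "payload": {
  "plan": [
    [[0.8,0,0],[0,-1,0]],
    [[0.8,0,0],[0,-1,0]],
    [[0.8,0,0],[0,-1,0]],
    [[0.8,0,0],[0,-1,0]],
    [[0.8,0,0],[0,-1,0]],
    [[0.8,0,0],[0,-1,0]],
    [[0.8,0,0],[0,-1,0]],
    [[0.8,0,0],[0,-1,0]],
    [[0.8,0,0],[0,-1,0]],
    [[0.8,0,0],[0,-1,0]]
  ],
  "grip": 1
}}

```text
time: 1.18
ee_pos: [405.2, -431.7, 245.2]
orientation: [[0.506, 0.0, -0.862], [0.862, -0.0, 0.506], [-0.0, -1.0, -0.0]]
ft_force: [0.5, -1.0, 0.1]
finger_gap: 1.002
```

Request:
{"api": "arm_command", "payload": {
  "plan": [
    [[1,0,0],[0,-1,0]],
    [[1,0,0],[0,-1,0]],
    [[1,0,0],[0,-1,0]],
    [[1,0,0],[0,-1,0]],
    [[1,0,0],[0,-1,0]],
    [[1,0,0],[0,-1,0]],
    [[1,0,0],[0,-1,0]],
    [[1,0,0],[0,-1,0]],
    [[1,0,0],[0,-1,0]],
    [[1,0,0],[0,-1,0]]
  ]
}}

```text
time: 2.02
ee_pos: [471.8, -47.3, 245.5]
orientation: [[-0.266, 0.001, -0.964], [0.964, 0.0, -0.266], [-0.0, -1.0, -0.001]]
ft_force: [0.9, 1.3, 1.4]
finger_gap: 0.997
```

```bash
cat >> h.py <<'E'
def wcap(name=None):
    s=get_state(); c=capture("wrist"); c["ee"]=np.array(s["ee_pos"]);c["Ro"]=np.array(s["orientation"])
    if name: cv2.imwrite(f"pics/{name}.png",c["frame"][:,:,::-1])
    return c
def wray(c,uv):
    K=np.array(c["K"]);M=np.array(c["tool_from_camera"])
    d=np.array([uv[0]-K[0,2],uv[1]-K[1,2]]);r=np.hypot(*d);th=r/K[0,0]
    v=np.r_[np.sin(th)*d/max(r,1e-9),np.cos(th)]
    return c["ee"]+c["Ro"]@M[:3,3], c["Ro"]@M[:3,:3]@v
def wonz(c,uv,z):
    o,d=wray(c,uv); return o+d*(z-o[2])/d[2]
def wproj(c,X):
    K=np.array(c["K"]);M=np.array(c["tool_from_camera"])
    p=M[:3,:3].T@(c["Ro"].T@(np.array(X)-c["ee"])-M[:3,3])
    th=np.arctan2(np.hypot(p[0],p[1]),p[2]);n=p[:2]/np.hypot(p[0],p[1])
    return K[:2,2]+K[0,0]*th*n
E
python3 - <<'E'
from h import *
c=wcap("w1")
np.save("w1.npy",c,allow_pickle=True)
E
```

```text
(no output)
```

View pics/w1.png

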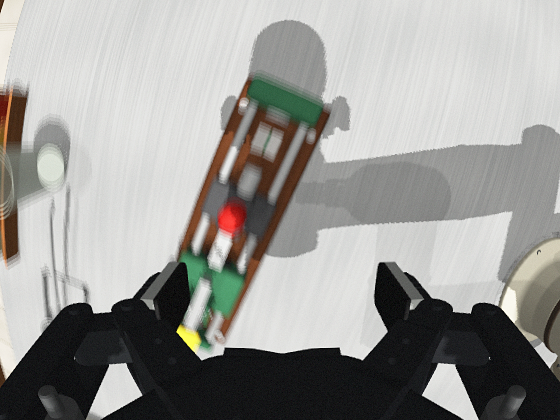

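Request:
{"api": "arm_command", "payload": {
  "plan": [
    [[0.98,0.1,-0.43],[0,0,0]],
    [[0.98,0.1,-0.43],[0,0,0]],
    [[0.98,0.3,-0.43],[0,0,0]],
    [[0.98,0.3,-0.43],[0,0,0]],
    [[0.98,0.3,-0.43],[0,0,0]],
    [[0.98,0.3,-0.43],[0,0,0]],
    [[0.98,0.3,-0.43],[0,0,0]],
    [[0.98,0.3,-0.43],[0,0,0]],
    [[0.98,0.3,-0.43],[0,-0.5,0]],
    [[0,0,0],[0,0,0]]
  ]
}}

```text
time: 2.9
ee_pos: [525.7, 316.1, 155.6]
orientation: [[-0.306, -0.001, -0.952], [0.952, -0.001, -0.306], [-0.001, -1.0, 0.001]]
ft_force: [0.2, -0.9, -0.4]
finger_gap: 1.002
```

Request:
{"api": "arm_command", "payload": {
  "plan": [
    [[0,0,0],[0,0,0]],
    [[0,0,0],[0,0,0]]
  ]
}}

```text
time: 3.07
ee_pos: [525.4, 310.5, 158.5]
orientation: [[-0.301, -0.001, -0.954], [0.954, -0.001, -0.301], [-0.001, -1.0, 0.001]]
ft_force: [0.3, -0.1, 0.1]
finger_gap: 1.002
```

```bash
python3 - <<'E'
from h import *
c=wcap("w2")
m,ce,st=mask(c,(5,100,30),(20,255,255),(150,100,420,340))
print(ce,st,wonz(c,ce,18),c["ee"],c["Ro"][:,0])
ys,xs=np.nonzero(m);P=np.array([wonz(c,(x,y),18)[:2] for x,y in zip(xs,ys)]);w,v=np.linalg.eigh(np.cov(P.T));print(v[:,1],4*np.sqrt(w),P.mean(0))
E
```

```text
[270.9911 234.5391] [ 258  211   27   48 1009] [527.3685 336.3665  18.    ] [525.3563 310.4654 158.459 ] [-0.3005  0.9538 -0.0006]
[-0.2923  0.9563] [23.9858 44.2334] [527.3353 336.5026]
```

View pics/w2.png

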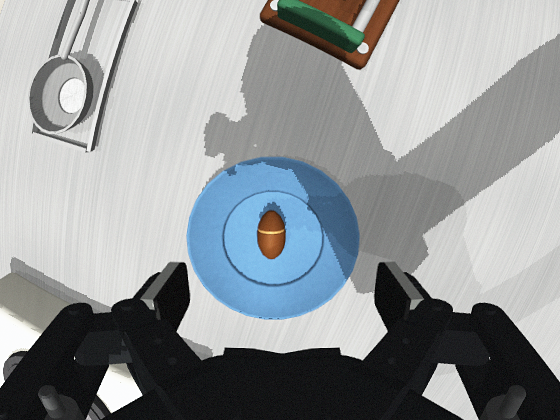

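The wrist view shows the nut whole in the saucer at (271,235). That puts it at (527,336), which agrees with the two-camera fix, and the tool is aligned with it to within 1°.

Request:
{"api": "arm_command", "payload": {
  "plan": [
    [[0.2,0.4,-0.08],[0,0,0]],
    [[0.2,0.4,-0.08],[0,0,0]],
    [[0.2,0.4,-0.08],[0,0,0]],
    [[0,0.4,0],[0,0,0]],
    [[0,0.4,0],[0,0,0]],
    [[0,0,0],[0,0,0]],
    [[0,0,0],[0,0,0]],
    [[0,0,0],[0,0,0]]
  ],
  "grip": 0.1
}}

```text
time: 3.78
ee_pos: [528.4, 336.0, 80.5]
orientation: [[-0.3, 0.002, -0.954], [0.954, 0.001, -0.3], [0.001, -1.0, -0.002]]
ft_force: [0.1, 0.1, 0.3]
finger_gap: 0.555
```

```bash
python3 - <<'E'
from h import *
c=wcap("w3"); print(c["ee"],c["Ro"],get_state()["ft_force"],get_state()["finger_gap"])
E
```

```text
[528.3886 336.0386  80.4871] [[-0.2996  0.0019 -0.9541]
 [ 0.9541  0.0015 -0.2995]
 [ 0.0008 -1.     -0.0023]] [-0.5018  0.5382  1.0399] 0.5484452076868209
```

View pics/w3.png

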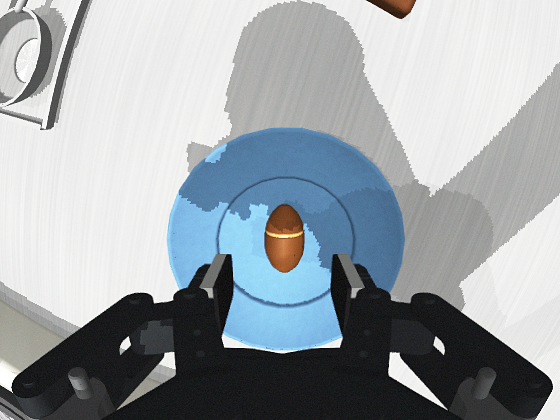

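The nut sits centred between the half-closed pads. I'll descend.

Request:
{"api": "arm_command", "payload": {
  "plan": [
    [[0,0.3,0],[0,0,0]],
    [[0,0.3,0],[0,0,0]],
    [[0,0.3,0],[0,0,0]],
    [[0,0.3,0.02],[0,0,0]],
    [[0,0.2,0],[0,0,0]],
    [[0,0,0],[0,0,0]],
    [[0,0,0],[0,0,0]]
  ]
}}

```text
time: 4.42
ee_pos: [526.5, 335.8, 21.8]
orientation: [[-0.301, -0.001, -0.954], [0.954, -0.002, -0.301], [-0.001, -1.0, 0.002]]
ft_force: [0.4, 0.4, -0.2]
finger_gap: 0.547
```

Request:
{"api": "arm_command", "payload": {
  "plan": [
    [[0,0,0],[0,0,0]],
    [[0,0,0],[0,0,0]],
    [[0,0,0],[0,0,0]],
    [[0,0,0],[0,0,0]],
    [[0,0,0],[0,0,0]],
    [[0,0,0],[0,0,0]]
  ],
  "grip": -1,
  "grip_force": 20
}}

```text
time: 4.92
ee_pos: [527.1, 336.4, 23.5]
orientation: [[-0.301, 0.001, -0.954], [0.954, 0.001, -0.301], [0.001, -1.0, -0.001]]
ft_force: [-0.4, 0.8, 3.1]
finger_gap: 0.292
```

```bash
python3 - <<'E'
from h import *
c=wcap("w4"); print(c["ee"],get_state()["ft_force"],get_state()["finger_gap"])
E
```

```text
[527.1084 336.4316  23.4833] [-0.4584  0.7445  2.2993] 0.2880403402432933
```

View pics/w4.png

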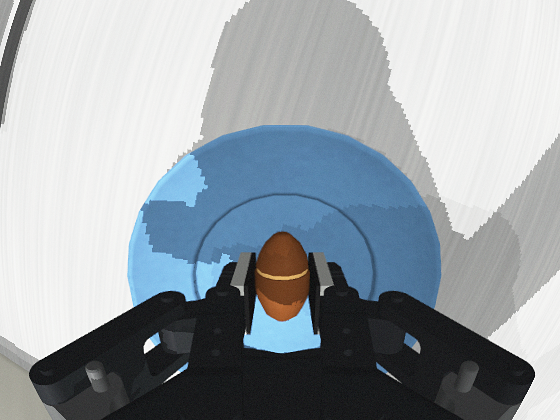

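The nut is held at an opening of 24.6 mm, with its middle between the pads near (282,275). I'll lift, turn to the cracker's axis and carry it over.

Request:
{"api": "arm_command", "payload": {
  "plan": [
    [[0,-0.5,0],[0,0,0]],
    [[0,-0.8,0],[0,0,0]],
    [[0,-1,0],[0,0,0]],
    [[0,-1,0],[0,0.97,0]],
    [[0,-0.9,0],[0,0.97,0]],
    [[0,0,0],[0,0.97,0]],
    [[0,0,0],[0,0.97,0]],
    [[0,0,0],[0,0.97,0]],
    [[0,0,0],[0,0.97,0]],
    [[0,0,0],[0,0,0]]
  ]
}}

```text
time: 5.8
ee_pos: [526.5, 335.9, 190.7]
orientation: [[0.161, -0.0, -0.987], [0.987, -0.0, 0.161], [-0.0, -1.0, 0.0]]
ft_force: [-0.2, 0.8, -0.5]
finger_gap: 0.294
```

Request:
{"api": "arm_command", "payload": {
  "plan": [
    [[-0.9,0,-0.12],[0,0,0]],
    [[-0.9,0,-0.12],[0,0,0]],
    [[-0.9,0,-0.12],[0,0,0]],
    [[-0.9,0,-0.12],[0,0,0]],
    [[-0.9,0,-0.12],[0,0,0]],
    [[-0.9,0,-0.12],[0,0,0]],
    [[-0.9,0,-0.12],[0,0,0]],
    [[-0.9,0,-0.12],[0,0,0]],
    [[-0.9,0,-0.12],[0,0,0]],
    [[-0.7,0,0],[0,0,0]]
  ]
}}

```text
time: 6.63
ee_pos: [512.8, -20.6, 190.8]
orientation: [[0.159, -0.0, -0.987], [0.987, -0.0, 0.159], [-0.0, -1.0, 0.0]]
ft_force: [0.0, -0.4, 0.3]
finger_gap: 0.291
```

Request:
{"api": "arm_command", "payload": {
  "plan": [
    [[0,0,0],[0,0,0]],
    [[0,0,0],[0,0,0]],
    [[0,0,0],[0,0,0]],
    [[0,0,0],[0,0,0]]
  ]
}}

```text
time: 6.97
ee_pos: [513.3, -17.5, 190.8]
orientation: [[0.158, 0.0, -0.987], [0.987, 0.0, 0.158], [0.0, -1.0, -0.0]]
ft_force: [1.2, -0.6, -0.3]
finger_gap: 0.291
```

```bash
python3 - <<'E'
from h import *
c=wcap("w5");np.save("w5.npy",c,allow_pickle=True); print(c["ee"],c["Ro"],get_state()["finger_gap"],get_state()["dq"])
E
```

```text
[513.3475 -17.5272 190.8343] [[ 0.1582  0.0002 -0.9874]
 [ 0.9874  0.0001  0.1582]
 [ 0.0002 -1.     -0.0001]] 0.28851711246445505 [ 0.0045  0.0025  0.0003  0.0016 -0.0013 -0.0023]
```

View pics/w5.png

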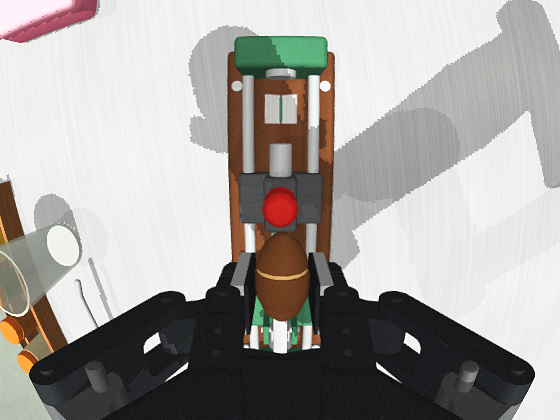

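The wrist view, now still, shows the saddle at (281,109), the nose at (280,158), the red handle at (280,207), and the cracker's axis nearly vertical in the picture.

```bash
python3 - <<'E'
from h import *
c=np.load("w5.npy",allow_pickle=True).item()
m,ce,st=mask(c,(0,180,60),(6,255,255),(250,170,310,235));print("red",ce,st,wonz(c,ce,116))
m,ce,st=mask(c,(0,0,150),(180,60,255),(258,85,304,132));print("sad",ce,st,wonz(c,ce,54),wonz(c,(st[0]-.5,ce[1]),54),wonz(c,(st[0]+st[2]-.5,ce[1]),54),wonz(c,(ce[0],st[1]-.5),54),wonz(c,(ce[0],st[1]+st[3]-.5),54))
f=c["frame"][25:240,215:350,::-1];cv2.imwrite("pics/w5c.png",cv2.resize(f,(135*4//1,215*4//1)[0:2],interpolation=cv2.INTER_CUBIC)[:600])
f=c["frame"]
g=cv2.cvtColor(np.ascontiguousarray(f),cv2.COLOR_RGB2GRAY)
for r in (95,125,150,160): print(r,g[r,235:330].tolist())
E
```

```text
red [279.7972 206.9771] [ 262  187   36   40 1090] [512.2943 -33.6734 116.    ]
sad [289.0046 108.6986] [282  94  15  30 438] [494.9148 -97.6314  54.    ] [500.8344 -98.5668  54.    ] [488.9918 -96.7259  54.    ] [ 492.954  -109.9036   54.    ] [496.8049 -85.749   54.    ]
95 [77, 69, 73, 78, 76, 74, 72, 132, 160, 174, 176, 183, 200, 189, 182, 169, 163, 146, 110, 60, 58, 55, 57, 61, 63, 62, 62, 69, 68, 92, 203, 197, 191, 187, 199, 205, 200, 186, 180, 188, 182, 175, 173, 172, 176, 92, 97, 159, 168, 187, 179, 170, 190, 192, 201, 203, 215, 239, 238, 243, 251, 235, 144, 100, 99, 103, 103, 98, 60, 61, 69, 67, 79, 139, 199, 229, 234, 241, 246, 249, 244, 239, 237, 223, 132, 92, 97, 98, 102, 107, 104, 100, 105, 108, 114]
125 [71, 73, 76, 71, 74, 74, 60, 121, 159, 176, 176, 181, 193, 187, 179, 170, 163, 148, 123, 55, 55, 59, 61, 59, 67, 63, 64, 66, 64, 70, 67, 66, 68, 70, 71, 72, 68, 69, 73, 71, 71, 66, 67, 66, 68, 68, 64, 62, 63, 61, 61, 64, 65, 60, 66, 69, 62, 69, 66, 68, 62, 68, 70, 74, 73, 74, 70, 65, 67, 70, 71, 65, 85, 156, 209, 233, 239, 246, 253, 251, 245, 243, 200, 179, 65, 55, 59, 6
[... 201 characters left out ...]
147, 154, 164, 168, 173, 176, 179, 189, 192, 180, 184, 183, 181, 173, 174, 162, 159, 147, 146, 117, 59, 60, 64, 62, 66, 63, 62, 68, 61, 62, 55, 58, 69, 65, 69, 87, 139, 159, 172, 180, 185, 186, 184, 176, 171, 161, 129, 96, 97, 100, 94, 93, 101, 106, 105, 111, 107, 110]
160 [65, 67, 66, 64, 63, 69, 63, 89, 151, 166, 176, 179, 186, 187, 181, 173, 162, 156, 123, 74, 57, 60, 61, 61, 66, 60, 62, 65, 72, 70, 68, 69, 71, 63, 98, 132, 145, 147, 163, 164, 169, 175, 181, 186, 186, 189, 189, 182, 178, 173, 173, 169, 158, 153, 141, 136, 108, 56, 60, 61, 60, 64, 60, 63, 66, 63, 60, 56, 60, 63, 66, 69, 93, 145, 166, 175, 178, 188, 187, 179, 175, 172, 159, 119, 56, 59, 63, 57, 62, 85, 104, 88, 98, 101, 99]
```

View pics/w5c.png

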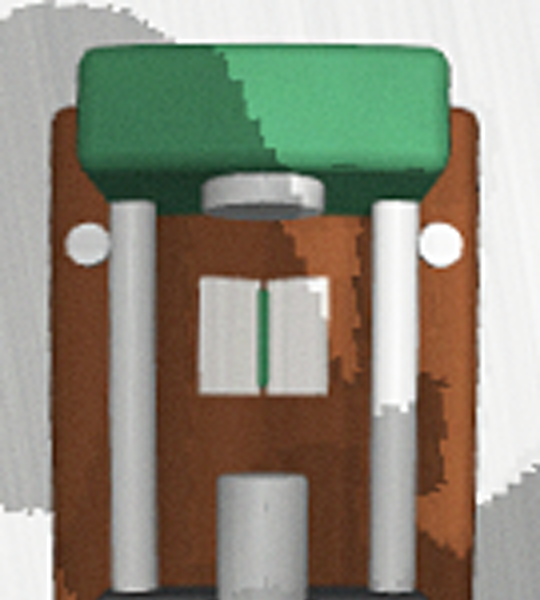

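```bash
python3 - <<'E'
from h import *
c=np.load("w5.npy",allow_pickle=True).item()
# rod tops/centres z~40
a=wonz(c,((241.6+252.9+307.9+318.8)/4,95),40);b=wonz(c,((242.2+253.3+307.3+318.3)/4,160),40);print("rods",a,b,np.degrees(np.arctan2(*(b-a)[[1,0]])))
print("rod spacing",np.linalg.norm(wonz(c,(247.3,95),40)-wonz(c,(313.4,95),40)))
print("sad",wonz(c,(280.8,108.9),54))
print("sad y edges",wonz(c,(280.8,93.8),54),wonz(c,(280.8,123.9),54))
print("nose",[wonz(c,(280.3,x),70) for x in (143,145)])
print("nut z",wonz(c,(281,275),186))
# board edges crop rows 400 -> x 53..477
for r in (150,350,500):pass
L=wonz(c,(215+53/4,25+350/4),18);R=wonz(c,(215+477/4,25+350/4),18);print("board",L,R,(L+R)/2,np.linalg.norm(L-R))
E
```

```text
rods [ 499.833  -111.2483   40.    ] [508.7012 -56.2402  40.    ] 80.84177354761734
rod spacing 55.69055379742324
sad [501.4122 -98.4936  54.    ]
sad y edges [ 499.4555 -110.6812   54.    ] [503.3456 -86.4574  54.    ]
nose [array([506.024 , -71.8673,  70.    ]), array([506.2667, -70.3595,  70.    ])]
nut z [513.6323 -19.486  186.    ]
board [ 549.0889 -105.9244   18.    ] [453.246  -90.5169  18.    ] [501.1674 -98.2206  18.    ] 97.07339016529285
```

Saddle (501.4,-98.5), rod axis at 80.8° and rod spacing 55.7 mm all agree with the drawing. Allowing for the held nut's 2 mm offset, the TCP should go to (501,-96.5). I'll go above it and check.

Request:
{"api": "arm_command", "payload": {
  "plan": [
    [[-0.5,0,0],[0,0,0]],
    [[-0.5,0,0],[0,0,0]],
    [[-0.5,0.3,0],[0,0,0]],
    [[-0.5,0.6,0],[0,0,0]],
    [[0,0.6,0],[0,0,0]],
    [[0,0.5,0],[0,0,0]],
    [[0,0.3,0],[0,0,0]],
    [[0,0,0],[0,0,0]],
    [[0,0,0],[0,0,0]],
    [[0,0,0],[0,0,0]]
  ]
}}

```text
time: 7.85
ee_pos: [501.4, -96.6, 99.7]
orientation: [[0.158, 0.002, -0.987], [0.987, -0.0, 0.158], [0.0, -1.0, -0.002]]
ft_force: [0.0, 1.0, 0.2]
finger_gap: 0.287
```

```bash
python3 - <<'E'
from h import *
c=wcap("w6");np.save("w6.npy",c,allow_pickle=True); print(c["ee"],c["Ro"],get_state()["finger_gap"])
E
```

```text
[501.3874 -96.5988  99.701 ] [[ 0.1582  0.0018 -0.9874]
 [ 0.9874 -0.0001  0.1582]
 [ 0.0002 -1.     -0.0018]] 0.2889098961169751
```

View pics/w6.png

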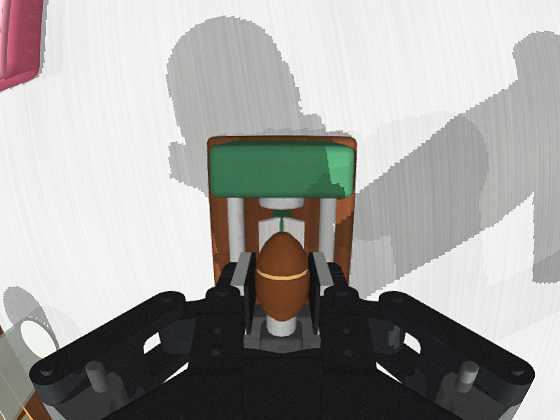

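The nut is aligned over the saddle, with the V's groove line at (282,222) on the nut's axis and a gap at each end. I'll lower it.

Request:
{"api": "arm_command", "payload": {
  "plan": [
    [[0,0.25,0],[0,0,0]],
    [[0,0.25,0],[0,0,0]],
    [[0,0.15,0],[0,0,0]],
    [[0,0.1,0],[0,0,0]],
    [[0,0,0],[0,0,0]],
    [[0,0,0],[0,0,0]]
  ]
}}

```text
time: 8.4
ee_pos: [501.1, -97.2, 68.8]
orientation: [[0.16, 0.001, -0.987], [0.987, -0.0, 0.16], [0.0, -1.0, -0.001]]
ft_force: [1.4, -0.8, 0.1]
finger_gap: 0.287
```

```bash
python3 - <<'E'
from h import *
S=capture("scene");f=S["frame"][130:220,230:330,::-1];cv2.imwrite("pics/s7.png",cv2.resize(f,None,fx=6,fy=6,interpolation=cv2.INTER_CUBIC))
c=wcap("w7"); s=get_state();print(c["ee"],s["ft_force"],s["finger_gap"])
E
```

```text
[500.8842 -97.2322  68.9126] [ 2.1605 -0.0958  0.2732] 0.29099581778390143
```

View pics/w7.png

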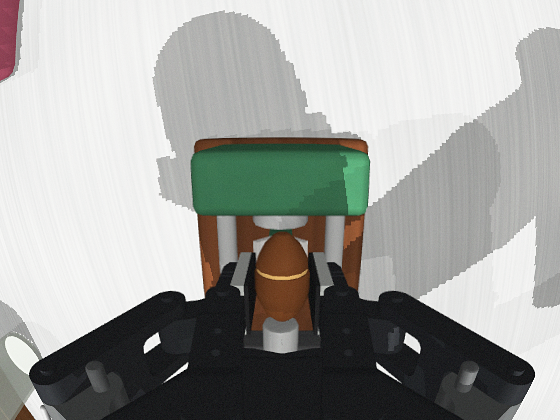

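View pics/s7.png

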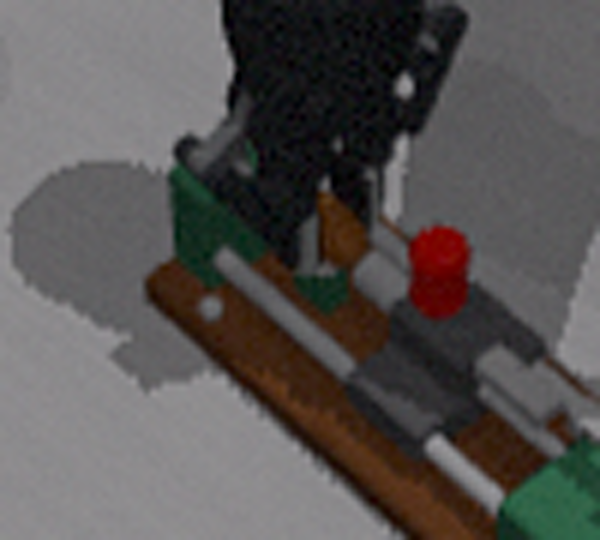

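Request:
{"api": "arm_command", "payload": {
  "plan": [
    [[0,0.04,0],[0,0,0]],
    [[0,0,0],[0,0,0]],
    [[0,0,0],[0,0,0]]
  ]
}}

```text
time: 8.75
ee_pos: [501.6, -97.3, 68.1]
orientation: [[0.159, 0.003, -0.987], [0.987, -0.0, 0.159], [0.0, -1.0, -0.003]]
ft_force: [2.7, -1.2, 4.3]
finger_gap: 0.29
```

There is contact (4.3 N up), so the nut is seated. I'll release it.

Request:
{"api": "arm_command", "payload": {
  "plan": [
    [[0,0,0],[0,0,0]],
    [[0,0,0],[0,0,0]],
    [[0,0,0],[0,0,0]],
    [[0,0,0],[0,0,0]]
  ],
  "grip": 0.0
}}

```text
time: 9.08
ee_pos: [499.3, -97.3, 66.6]
orientation: [[0.16, -0.002, -0.987], [0.987, 0.0, 0.16], [-0.0, -1.0, 0.002]]
ft_force: [0.3, 0.0, -0.6]
finger_gap: 0.502
```

Request:
{"api": "arm_command", "payload": {
  "plan": [
    [[0,-0.15,0],[0,0,0]],
    [[0,-0.3,0],[0,0,0]],
    [[0,-0.5,0],[0,0,0]],
    [[0,-0.7,0],[0,0,0]],
    [[0,-0.7,0],[0,0,0]],
    [[0,-0.5,0],[0,0,0]],
    [[0,0,0],[0,0,0]],
    [[0,0,0],[0,0,0]],
    [[0,0,0],[0,0,0]]
  ]
}}

```text
time: 9.83
ee_pos: [499.6, -97.2, 180.8]
orientation: [[0.16, -0.001, -0.987], [0.987, 0.0, 0.16], [0.0, -1.0, 0.001]]
ft_force: [0.5, -0.1, -0.4]
finger_gap: 0.5
```

```bash
python3 - <<'E'
from h import *
S=capture("scene");f=S["frame"][130:220,230:330,::-1];cv2.imwrite("pics/s8.png",cv2.resize(f,None,fx=6,fy=6,interpolation=cv2.INTER_CUBIC))
c=wcap("w8");np.save("w8.npy",c,allow_pickle=True); s=get_state();print(c["ee"],c["Ro"],s["ft_force"],s["finger_gap"])
E
```

```text
[499.3991 -97.2117 180.2759] [[ 0.1602 -0.0024 -0.9871]
 [ 0.9871  0.0002  0.1602]
 [-0.0002 -1.      0.0023]] [-0.6761 -0.1819  0.1435] 0.497632436450198
```

View pics/w8.png

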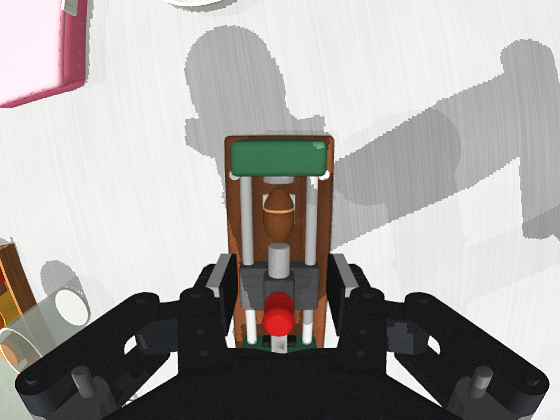

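View pics/s8.png

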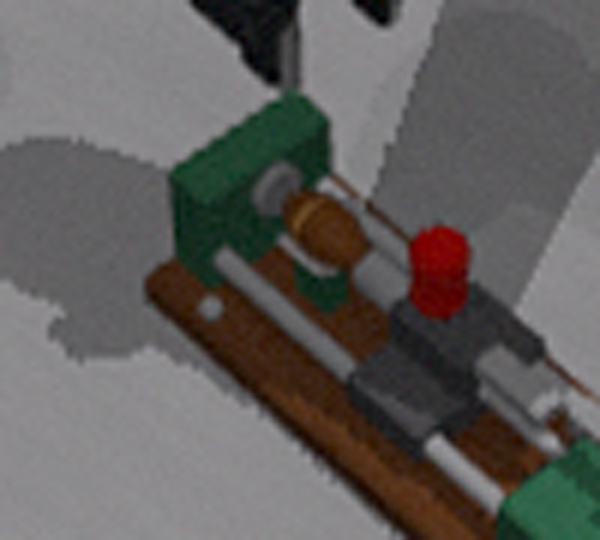

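The nut lies in the saddle at about (278,213), in line with the striker. I'll measure it and the handle.

```bash
python3 - <<'E'
from h import *
c=np.load("w8.npy",allow_pickle=True).item()
m,ce,st=mask(c,(5,100,50),(20,255,255),(258,185,300,246));print(ce,st)
ys,xs=np.nonzero(m);P=np.array([wonz(c,(x,y),62)[:2] for x,y in zip(xs,ys)]);w,v=np.linalg.eigh(np.cov(P.T));n=P.mean(0);print(n,v[:,1],4*np.sqrt(w))
yh=np.array([.1595,.987]);xh=np.array([.987,-.1595]);s=np.array([501.4,-98.5]);print("off x,y",(n-s)@xh,(n-s)@yh)
m,ce,st=mask(c,(0,180,60),(6,255,255),(250,280,310,340));print("red",ce,st)
E
```

```text
[278.4284 215.0158] [ 258  185   42   61 2402]
[502.1248 -96.5604] [0.1614 0.9869] [38.0653 56.0926]
off x,y 0.40598419955722187 2.029972399758412
red [278.363  314.5375] [ 262  292   34   44 1146]
```

The nut spans about rows 187–241 and is centred within about 2 mm of the saddle (the mask caught some of the board, so I used its extents). I'll go over the handle next, with the jaws across x.

Request:
{"api": "arm_command", "payload": {
  "plan": [
    [[0.42,0,-0.01],[0,0,0]],
    [[0.42,0,-0.01],[0,0,0]],
    [[0.42,0,-0.01],[0,0,0]],
    [[0.42,0,-0.01],[0,0,0]],
    [[0,0.4,0],[0,0,0]],
    [[0,0.5,0],[0,0,0]],
    [[0,0.1,0],[0,0,0]],
    [[0,0,0],[0,0,0]],
    [[0,0,0],[0,0,0]]
  ],
  "grip": 0.25
}}

```text
time: 10.68
ee_pos: [512.7, -31.4, 141.0]
orientation: [[0.16, -0.001, -0.987], [0.987, -0.001, 0.16], [-0.001, -1.0, 0.001]]
ft_force: [0.3, 0.1, -0.6]
finger_gap: 0.62
```

```bash
python3 - <<'E'
from h import *
c=wcap("w9");np.save("w9.npy",c,allow_pickle=True); s=get_state();print(c["ee"],c["Ro"],s["ft_force"],s["finger_gap"])
m,ce,st=mask(c,(0,180,60),(6,255,255),(240,180,320,340));print("red",ce,st)
E
```

```text
[512.6928 -31.4065 141.0099] [[ 0.1598 -0.0012 -0.9871]
 [ 0.9871 -0.0008  0.1598]
 [-0.0009 -1.      0.001 ]] [-0.1256 -0.3311 -0.223 ] 0.6233253340751058
red [281.9051 252.2283] [ 260  225   45   54 1866]
```

View pics/w9.png

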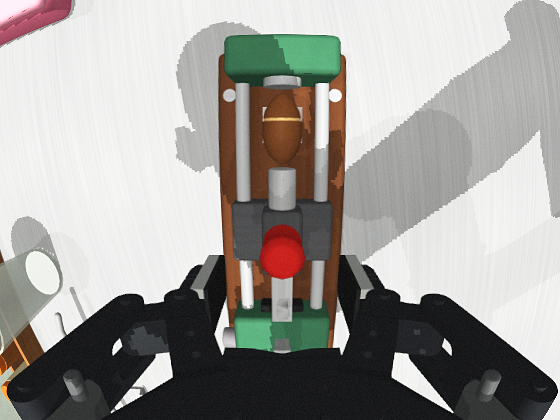

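```bash
python3 - <<'E'
from h import *
c=np.load("w9.npy",allow_pickle=True).item()
print(wonz(c,(282,258),116),wonz(c,(281.7,129),62), wonz(c,(281.9,110.5),54))
E
```

```text
[512.5139 -33.1692 116.    ] [502.4191 -96.1241  62.    ] [ 500.3309 -108.1552   54.    ]
```

The handle is centred between the jaws. I'll go down and grip it.

Request:
{"api": "arm_command", "payload": {
  "plan": [
    [[0,0.3,0],[0,0,0]],
    [[0,0.4,0],[0,0,0]],
    [[0,0.3,0],[0,0,0]],
    [[0,0.1,0],[0,0,0]],
    [[0,0,0],[0,0,0]],
    [[0,0,0],[0,0,0]]
  ]
}}

```text
time: 11.23
ee_pos: [513.4, -31.2, 98.1]
orientation: [[0.16, 0.001, -0.987], [0.987, 0.0, 0.16], [0.0, -1.0, -0.001]]
ft_force: [0.2, -0.1, -0.2]
finger_gap: 0.627
```

Request:
{"api": "arm_command", "payload": {
  "plan": [
    [[0,0,0],[0,0,0]],
    [[0,0,0],[0,0,0]],
    [[0,0,0],[0,0,0]],
    [[0,0,0],[0,0,0]],
    [[0,0,0],[0,0,0]],
    [[0,0,0],[0,0,0]]
  ],
  "grip": -1,
  "grip_force": 40
}}

```text
time: 11.73
ee_pos: [512.6, -31.2, 98.3]
orientation: [[0.16, 0.0, -0.987], [0.987, -0.0, 0.16], [-0.0, -1.0, -0.0]]
ft_force: [-2.3, -0.2, 6.8]
finger_gap: 0.256
```

```bash
python3 - <<'E'
from h import *
c=wcap("w10");s=get_state();print(c["ee"],s["ft_force"],s["finger_gap"])
E
```

```text
[512.5595 -31.2053  98.3032] [-2.408   0.7552  6.0692] 0.25520465400242914
```

View pics/w10.png

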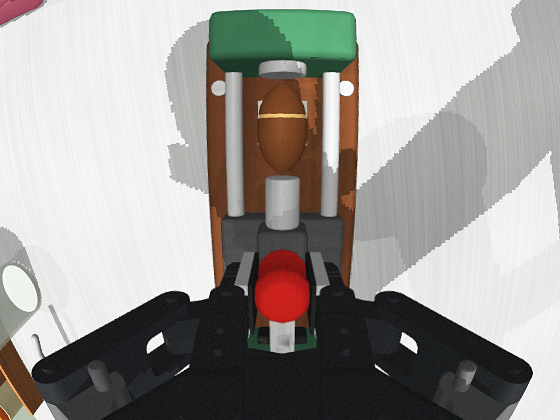

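The handle is gripped at 21.7 mm. I'll draw the first 28 mm gently.

Request:
{"api": "arm_command", "payload": {
  "plan": [
    [[0,-0.03,0],[0,0,0]],
    [[0.1,0,0],[0,0,0]],
    [[0.1,0,0],[0,0,0]],
    [[0.1,0,0],[0,0,0]],
    [[0.1,0,0],[0,0,0]],
    [[0.1,0,0],[0,0,0]],
    [[0.1,0,0],[0,0,0]],
    [[0.1,0,0],[0,0,0]],
    [[0,0,0],[0,0,0]],
    [[0,0,0],[0,0,0]]
  ]
}}

```text
time: 12.62
ee_pos: [516.9, -4.0, 98.4]
orientation: [[0.16, -0.001, -0.987], [0.987, -0.001, 0.16], [-0.001, -1.0, 0.001]]
ft_force: [-0.2, -5.5, -0.1]
finger_gap: 0.26
```

```bash
python3 - <<'E'
from h import *
c=wcap("w11");s=get_state();print(c["ee"],s["ft_force"],s["finger_gap"])
S=capture("scene");f=S["frame"][140:270,240:390,::-1];cv2.imwrite("pics/s11.png",cv2.resize(f,None,fx=4.5,fy=4.5,interpolation=cv2.INTER_CUBIC))
E
```

```text
[516.9241  -3.9522  98.4205] [ 0.2035 -6.9156  0.28  ] 0.2583279333972484
```

View pics/w11.png

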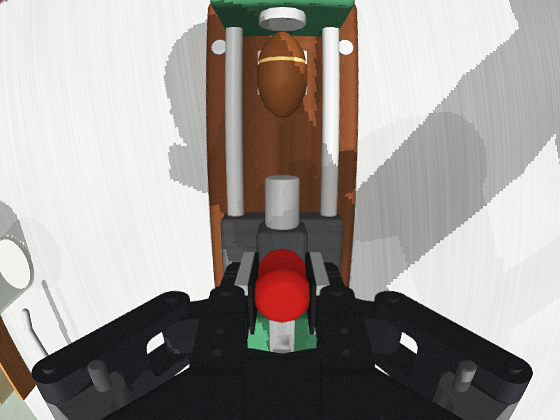

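View pics/s11.png

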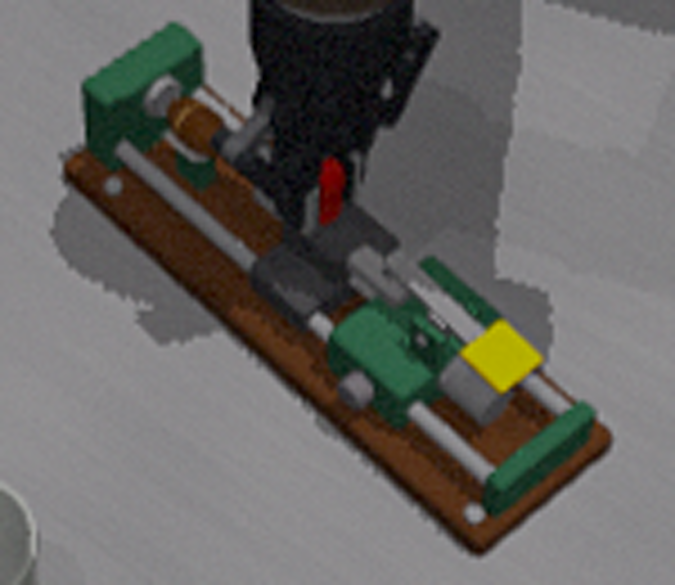

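The draw is 27.5 mm at about 7 N, as the spring rate predicts, with no slip in the grip. I'll continue in small steps.

Request:
{"api": "arm_command", "payload": {
  "plan": [
    [[0.04,0,0],[0,0,0]],
    [[0.04,0,0],[0,0,0]],
    [[0.04,0,0],[0,0,0]],
    [[0,0,0],[0,0,0]],
    [[0,0,0],[0,0,0]],
    [[0,0,0],[0,0,0]]
  ]
}}

```text
time: 13.22
ee_pos: [517.5, 0.2, 98.4]
orientation: [[0.16, -0.001, -0.987], [0.987, -0.002, 0.16], [-0.002, -1.0, 0.001]]
ft_force: [0.5, -8.5, 0.8]
finger_gap: 0.261
```

Request:
{"api": "arm_command", "payload": {
  "plan": [
    [[0.025,0,0],[0,0,0]],
    [[0,0,0],[0,0,0]],
    [[0,0,0],[0,0,0]]
  ]
}}

```text
time: 13.47
ee_pos: [517.7, 0.9, 98.4]
orientation: [[0.16, -0.002, -0.987], [0.987, -0.002, 0.16], [-0.002, -1.0, 0.001]]
ft_force: [0.6, -9.3, -1.0]
finger_gap: 0.256
```

Request:
{"api": "arm_command", "payload": {
  "plan": [
    [[0.025,0,0],[0,0,0]],
    [[0,0,0],[0,0,0]],
    [[0,0,0],[0,0,0]]
  ]
}}

```text
time: 13.72
ee_pos: [517.8, 1.8, 98.4]
orientation: [[0.16, -0.002, -0.987], [0.987, -0.002, 0.16], [-0.003, -1.0, 0.001]]
ft_force: [-0.4, -9.4, 0.3]
finger_gap: 0.256
```

Request:
{"api": "arm_command", "payload": {
  "plan": [
    [[0.025,0,0],[0,0,0]],
    [[0,0,0],[0,0,0]],
    [[0,0,0],[0,0,0]]
  ]
}}

```text
time: 13.97
ee_pos: [518.0, 2.8, 98.4]
orientation: [[0.16, -0.002, -0.987], [0.987, -0.002, 0.16], [-0.003, -1.0, 0.001]]
ft_force: [1.1, -10.5, 0.3]
finger_gap: 0.255
```

Request:
{"api": "arm_command", "payload": {
  "plan": [
    [[0.025,0,0],[0,0,0]],
    [[0,0,0],[0,0,0]],
    [[0,0,0],[0,0,0]]
  ]
}}

```text
time: 14.22
ee_pos: [518.1, 3.7, 98.4]
orientation: [[0.16, -0.002, -0.987], [0.987, -0.003, 0.16], [-0.003, -1.0, 0.001]]
ft_force: [1.2, -9.9, -0.4]
finger_gap: 0.255
```

```bash
python3 - <<'E'
from h import *
for i in range(3):
    S=capture("scene");s=get_state();print(s["ee_pos"],s["ft_force"])
f=S["frame"][140:270,240:390,::-1];cv2.imwrite("pics/s12.png",cv2.resize(f,None,fx=4.5,fy=4.5,interpolation=cv2.INTER_CUBIC))
E
```

```text
[518.1325   3.7136  98.4231] [ 0.6744 -9.809  -0.321 ]
[518.1057   3.717   98.4071] [ 0.3174 -9.9569 -0.4466]
[518.1074   3.6988  98.4031] [ 0.7729 -9.9998 -0.3326]
```

View pics/s12.png

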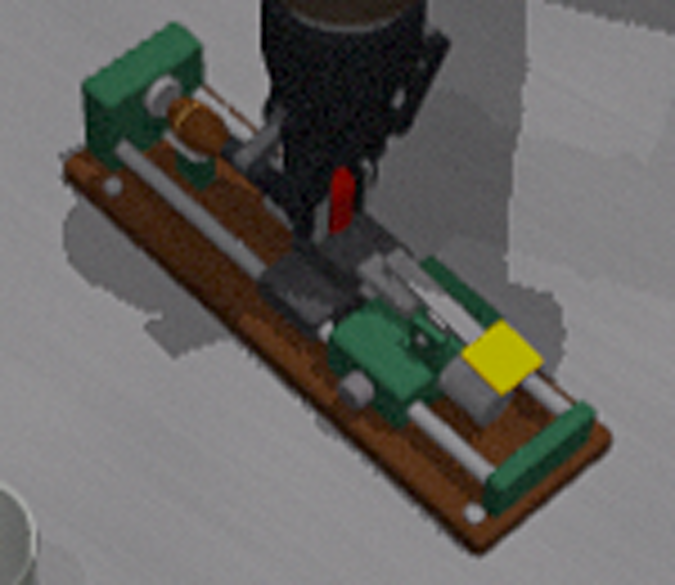

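Request:
{"api": "arm_command", "payload": {
  "plan": [
    [[0.025,0,0],[0,0,0]],
    [[0,0,0],[0,0,0]],
    [[0,0,0],[0,0,0]]
  ]
}}

```text
time: 14.62
ee_pos: [518.3, 4.7, 98.4]
orientation: [[0.16, -0.002, -0.987], [0.987, -0.003, 0.16], [-0.003, -1.0, 0.001]]
ft_force: [0.5, -10.7, 0.3]
finger_gap: 0.255
```

Request:
{"api": "arm_command", "payload": {
  "plan": [
    [[0.025,0,0],[0,0,0]],
    [[0,0,0],[0,0,0]],
    [[0,0,0],[0,0,0]]
  ]
}}

```text
time: 14.87
ee_pos: [518.4, 5.6, 98.4]
orientation: [[0.16, -0.002, -0.987], [0.987, -0.003, 0.16], [-0.003, -1.0, 0.001]]
ft_force: [2.1, -10.9, 0.8]
finger_gap: 0.262
```

Request:
{"api": "arm_command", "payload": {
  "plan": [
    [[0.025,0,0],[0,0,0]],
    [[0,0,0],[0,0,0]],
    [[0,0,0],[0,0,0]]
  ]
}}

```text
time: 15.12
ee_pos: [518.6, 6.7, 98.4]
orientation: [[0.16, -0.002, -0.987], [0.987, -0.003, 0.16], [-0.003, -1.0, 0.001]]
ft_force: [0.8, -10.1, 0.5]
finger_gap: 0.258
```

```bash
python3 - <<'E'
from h import *
F=[]
for i in range(4):
    S=capture("scene");s=get_state();F.append(s["ft_force"])
print(s["ee_pos"],np.mean(F,0))
E
```

```text
[518.5547   6.6881  98.4046] [  1.0547 -10.1819  -0.3568]
```

The force dropped from 10.9 to 10.2 N as the draw grew, so the sear may have caught. I'll back off 1.5 mm to test it.

Request:
{"api": "arm_command", "payload": {
  "plan": [
    [[-0.02,0,0],[0,0,0]],
    [[-0.02,0,0],[0,0,0]],
    [[0,0,0],[0,0,0]],
    [[0,0,0],[0,0,0]]
  ]
}}

```text
time: 15.65
ee_pos: [518.4, 5.5, 98.4]
orientation: [[0.16, -0.001, -0.987], [0.987, -0.002, 0.16], [-0.002, -1.0, 0.001]]
ft_force: [0.6, -8.4, 0.1]
finger_gap: 0.258
```

```bash
python3 - <<'E'
from h import *
F=[]
for i in range(4):
    S=capture("scene");s=get_state();F.append(s["ft_force"])
print(s["ee_pos"],np.mean(F,0))
E
```

```text
[518.4352   5.5254  98.4117] [ 1.0157 -8.0378 -0.0762]
```

Request:
{"api": "arm_command", "payload": {
  "plan": [
    [[-0.02,0,0],[0,0,0]],
    [[-0.02,0,0],[0,0,0]],
    [[0,0,0],[0,0,0]],
    [[0,0,0],[0,0,0]]
  ]
}}

```text
time: 16.18
ee_pos: [518.5, 5.3, 98.4]
orientation: [[0.16, -0.0, -0.987], [0.987, 0.0, 0.16], [0.0, -1.0, 0.0]]
ft_force: [-0.2, -0.7, 0.2]
finger_gap: 0.256
```

```bash
python3 - <<'E'
from h import *
F=[]
for i in range(4):
    S=capture("scene");s=get_state();F.append(s["ft_force"])
print(s["ee_pos"],np.mean(F,0))
E
```

```text
[518.4534   5.25    98.4181] [-0.6553 -0.8872  0.6073]
```

Caught: the TCP stayed put and the force fell from 8 to 0.9 N, with the draw at about 37 mm. I'll open and lift away.

Request:
{"api": "arm_command", "payload": {
  "plan": [
    [[0,0,0],[0,0,0]],
    [[0,0,0],[0,0,0]],
    [[0,0,0],[0,0,0]],
    [[0,0,0],[0,0,0]],
    [[0,0,0],[0,0,0]]
  ],
  "grip": 0.25
}}

```text
time: 16.8
ee_pos: [518.8, 5.1, 98.6]
orientation: [[0.16, 0.001, -0.987], [0.987, 0.0, 0.16], [0.0, -1.0, -0.001]]
ft_force: [-0.6, -0.2, 0.5]
finger_gap: 0.627
```

Request:
{"api": "arm_command", "payload": {
  "plan": [
    [[0,-0.3,0],[0,0,0]],
    [[0,-0.5,0],[0,0,0]],
    [[0,-0.6,0],[0,0,0]],
    [[0,-0.6,0],[0,0,0]],
    [[0,-0.4,0],[0,0,0]],
    [[0,0,0],[0,0,0]],
    [[0,0,0],[0,0,0]],
    [[0,0,0],[0,0,0]]
  ]
}}

```text
time: 17.47
ee_pos: [517.9, 4.9, 193.7]
orientation: [[0.16, -0.001, -0.987], [0.987, 0.0, 0.16], [-0.0, -1.0, 0.001]]
ft_force: [-0.6, -1.1, -1.6]
finger_gap: 0.629
```

```bash
python3 - <<'E'
from h import *
c=wcap("w13");np.save("w13.npy",c,allow_pickle=True);s=get_state();print(c["ee"],c["Ro"][:,0],s["ft_force"],s["finger_gap"])
S=capture("scene");f=S["frame"][140:270,240:390,::-1];cv2.imwrite("pics/s13.png",cv2.resize(f,None,fx=4.5,fy=4.5,interpolation=cv2.INTER_CUBIC))
E
```

```text
[517.8872   4.9023 193.6577] [ 0.1603  0.9871 -0.0001] [ 1.2187  0.7987 -0.7606] 0.6222116080506555
```

View pics/w13.png

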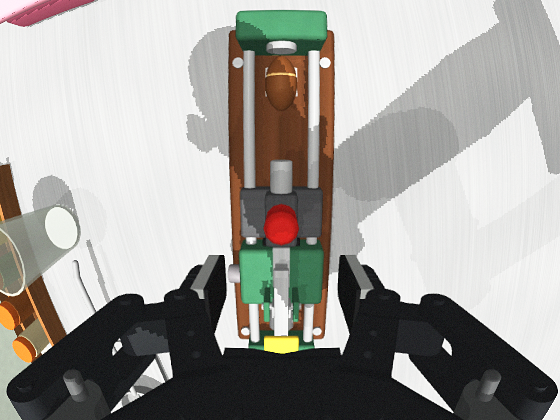

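View pics/s13.png

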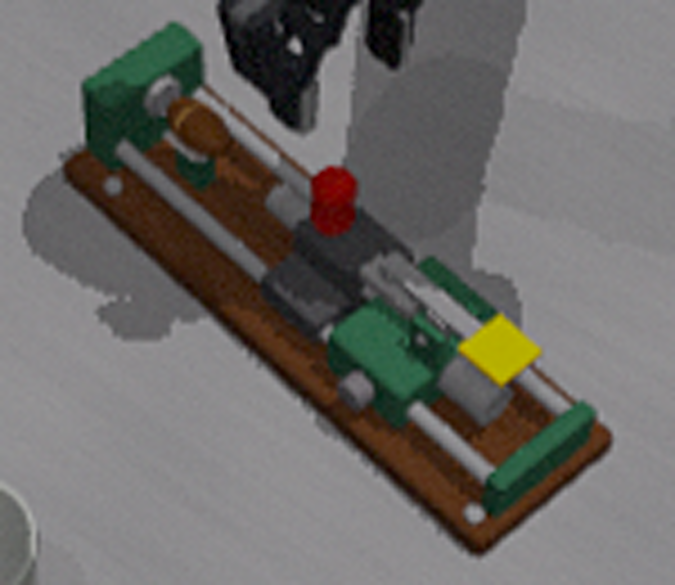

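The striker stays drawn with the hand off and the nut is whole in the saddle. The pad must be 118 mm beyond the handle, which puts it at (537,122) and agrees with the camera fix of (536,122). I'll shut the gripper and go above the pad.

Request:
{"api": "arm_command", "payload": {
  "plan": [
    [[0.6,0,0],[0,0,0]],
    [[0.6,0,0],[0,0,0]],
    [[0.6,0,0],[0,0,0]],
    [[0.6,0,0],[0,0,0]],
    [[0.56,0,0],[0,0,0]],
    [[0,0.5,0],[0,0,0]],
    [[0,0.5,0],[0,0,0]],
    [[0,0.5,0],[0,0,0]],
    [[0,0.1,0],[0,0,0]],
    [[0,0,0],[0,0,0]]
  ],
  "grip": -1,
  "grip_force": 20
}}

```text
time: 18.4
ee_pos: [536.3, 121.2, 128.2]
orientation: [[0.16, -0.005, -0.987], [0.987, -0.003, 0.16], [-0.003, -1.0, 0.004]]
ft_force: [-0.5, -0.4, 0.1]
finger_gap: 0.004
```

Request:
{"api": "arm_command", "payload": {
  "plan": [
    [[0,0,0],[0,0,0]],
    [[0,0,0],[0,0,0]],
    [[0,0,0],[0,0,0]]
  ]
}}

```text
time: 18.65
ee_pos: [538.2, 122.1, 131.7]
orientation: [[0.16, 0.002, -0.987], [0.987, 0.001, 0.16], [0.001, -1.0, -0.002]]
ft_force: [-0.3, -0.2, -0.4]
finger_gap: -0.002
```

```bash
python3 - <<'E'
from h import *
c=wcap("w14");s=get_state();print(c["ee"],s["ft_force"],s["finger_gap"])
S=capture("scene");f=S["frame"][140:270,240:390,::-1];cv2.imwrite("pics/s14.png",cv2.resize(f,None,fx=4.5,fy=4.5,interpolation=cv2.INTER_CUBIC))
E
```

```text
[538.2015 122.0803 131.6803] [ 0.9802 -0.5758  0.1837] -0.0020945709798150685
```

View pics/w14.png

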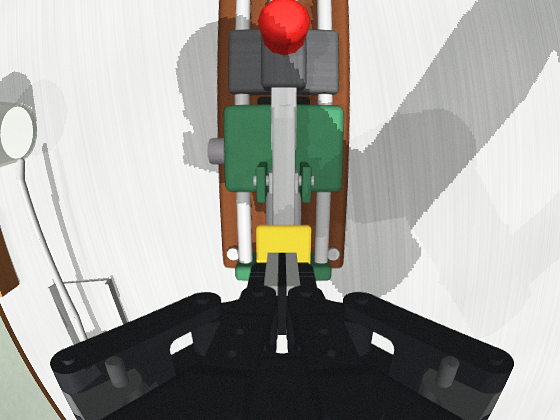

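View pics/s14.png

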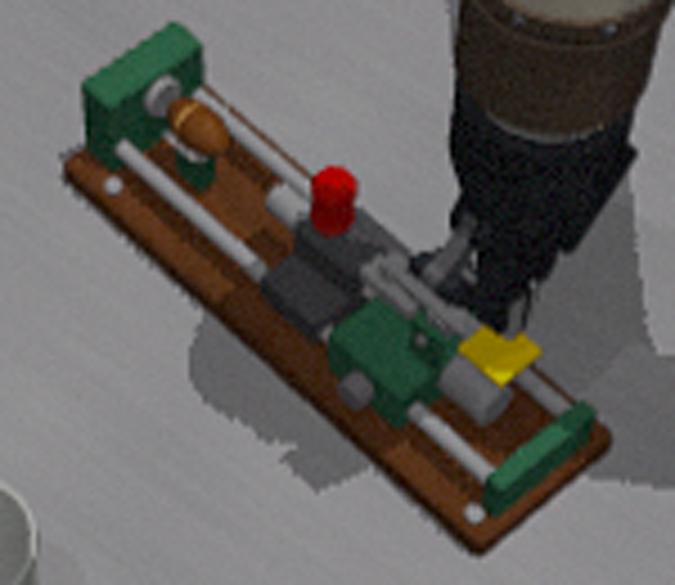

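The striker is still held, and the shut fingertips stand over the pad (about (283,245)). I'll go down slowly.

Request:
{"api": "arm_command", "payload": {
  "plan": [
    [[0,0.2,0],[0,0,0]],
    [[0,0.2,0],[0,0,0]],
    [[0,0.1,0],[0,0,0]],
    [[0,0,0],[0,0,0]],
    [[0,0,0],[0,0,0]],
    [[0,0,0],[0,0,0]]
  ]
}}

```text
time: 19.25
ee_pos: [537.4, 121.8, 110.2]
orientation: [[0.16, -0.0, -0.987], [0.987, -0.0, 0.16], [-0.0, -1.0, 0.0]]
ft_force: [0.6, -0.5, 0.1]
finger_gap: -0.0
```

Request:
{"api": "arm_command", "payload": {
  "plan": [
    [[0,0.05,0],[0,0,0]],
    [[0,0.05,0],[0,0,0]],
    [[0,0,0],[0,0,0]],
    [[0,0,0],[0,0,0]]
  ]
}}

```text
time: 19.58
ee_pos: [538.0, 122.5, 107.6]
orientation: [[0.159, 0.002, -0.987], [0.987, 0.001, 0.159], [0.001, -1.0, -0.002]]
ft_force: [-2.3, 1.3, 5.6]
finger_gap: -0.005
```

Request:
{"api": "arm_command", "payload": {
  "plan": [
    [[0,0.05,0],[0,0,0]],
    [[0,0,0],[0,0,0]],
    [[0,0,0],[0,0,0]]
  ]
}}

```text
time: 19.83
ee_pos: [538.4, 123.1, 105.5]
orientation: [[0.159, 0.003, -0.987], [0.987, 0.002, 0.159], [0.003, -1.0, -0.003]]
ft_force: [-1.7, 4.0, 4.9]
finger_gap: 0.001
```

```bash
python3 - <<'E'
from h import *
S=capture("scene");f=S["frame"][140:270,240:390,::-1];cv2.imwrite("pics/s15.png",cv2.resize(f,None,fx=4.5,fy=4.5,interpolation=cv2.INTER_CUBIC))
s=get_state();print(s["ee_pos"],s["ft_force"])
E
```

```text
[538.4067 123.0476 105.3918] [-0.8451  3.9224  4.8756]
```

View pics/s15.png

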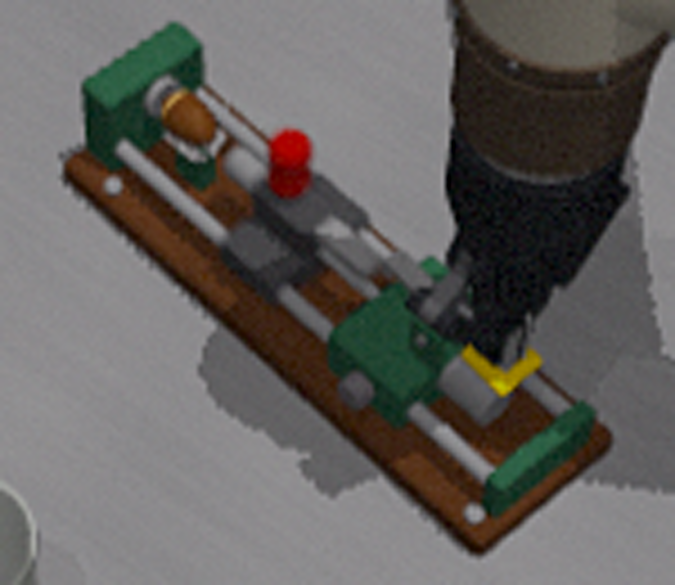

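It fired. The striker is forward and the nut has shifted towards the anvil. I'll lift clear and inspect.

Request:
{"api": "arm_command", "payload": {
  "plan": [
    [[0,-0.1,0],[0,0,0]],
    [[0,-0.4,0],[0,0,0]],
    [[-0.6,-0.8,0],[0,0,0]],
    [[-0.6,-0.8,0],[0,0,0]],
    [[-0.6,0,0],[0,0,0]],
    [[-0.6,0,0],[0,0,0]],
    [[-0.6,0,0],[0,0,0]],
    [[0,0,0],[0,0,0]],
    [[0,0,0],[0,0,0]],
    [[0,0,0],[0,0,0]]
  ]
}}

```text
time: 20.72
ee_pos: [518.0, 3.1, 188.1]
orientation: [[0.161, -0.001, -0.987], [0.987, -0.0, 0.161], [-0.001, -1.0, 0.001]]
ft_force: [0.1, -0.4, -0.5]
finger_gap: -0.001
```

```bash
python3 - <<'E'
from h import *
c=wcap("w16");np.save("w16.npy",c,allow_pickle=True);s=get_state();print(c["ee"],s["ft_force"])
S=capture("scene");f=S["frame"][140:270,240:390,::-1];cv2.imwrite("pics/s16.png",cv2.resize(f,None,fx=4.5,fy=4.5,interpolation=cv2.INTER_CUBIC))
f=c["frame"][30:260,190:370,::-1];cv2.imwrite("pics/w16c.png",cv2.resize(f,None,fx=2.6,fy=2.6,interpolation=cv2.INTER_CUBIC))
E
```

```text
[518.0207   3.0879 188.0719] [-0.0226 -0.0547 -0.4121]
```

View pics/w16c.png

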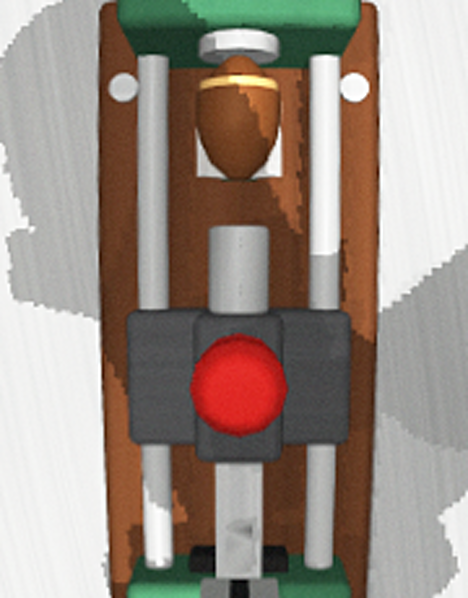

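View pics/s16.png

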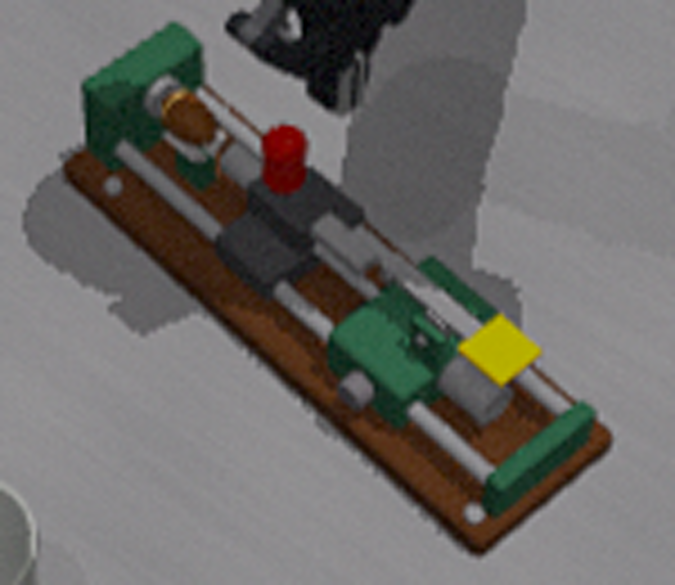

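```bash
python3 - <<'E'
from h import *
c=np.load("w16.npy",allow_pickle=True).item()
yh=np.array([.1595,.987]);s=np.array([501.4,-98.5])
for n,r,z in [("anvil end",51.9,62),("band",30+82/2.6,72),("rear end",99.2,62),("saddle rear edge",30+178/2.6,54),("nose",30+228/2.6,68),("handle",30+385/2.6,116)]:
    p=wonz(c,(281.5,r),z);print(n,p,(p[:2]-s)@yh-94)
w=np.load("w9.npy",allow_pickle=True).item()
for r in (92,119.5,167): p=wonz(w,(281.7,r),62 if r!=119.5 else 72);print(p,(p[:2]-s)@yh-94)
E
```

```text
anvil end [ 497.9701 -122.1013   62.    ] -117.84154705270429
band [ 499.5821 -112.2144   72.    ] -107.82610153623368
rear end [504.067 -84.67   62.   ] -79.92434980243175
saddle rear edge [503.8489 -86.0011  54.    ] -81.27296280690005
nose [506.4282 -70.1826  68.    ] -65.24869315696192
handle [512.7012 -31.7323 116.    ] -26.297722267100454
[ 498.6505 -119.374    62.    ] -115.04121764177171
[ 501.5142 -101.7597   72.    ] -97.19916019550348
[506.2882 -72.2521  62.    ] -67.31362851339874
```

```bash
python3 - <<'E'
from h import *
c=wcap(); a=np.load("w16.npy",allow_pickle=True).item()
print("nut region change",np.abs(c["frame"][45:105,255:310].astype(int)-a["frame"][45:105,255:310]).mean(), get_state()["time"],get_state()["ft_force"])
T=capture("top");cv2.imwrite("pics/topend.png",T["frame"][:,:,::-1])
print(sign_off())
E
```

```text
nut region change 12.578585858585859 20.8667 [ 0.1859 -0.4476 -0.2031]
the job is handed in; nothing more can be done
None
```

View pics/topend.png

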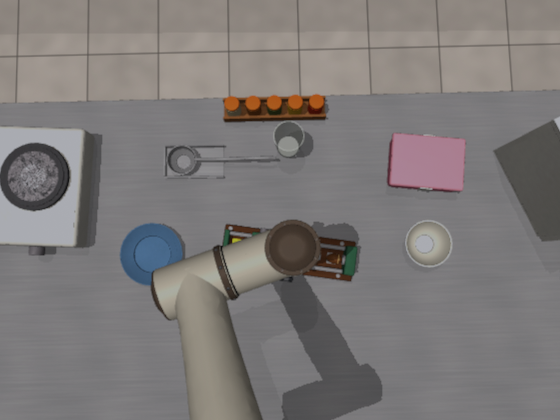

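The pecan is cracked and still in the saddle, and the job is handed in at about 21 s of the 67 s allowed. `sign_off()` gives no verdict.

**What I did**
- **Nut:** I laid the nut in the saddle and let go. It measured within about 2 mm of the saddle point.
- **Draw:** I drew the striker by its handle in 1 mm steps. At about 38 mm the force dropped slightly. Backing off, the handle stayed at about 37 mm while the force fell from 8 N to under 1 N, so the sear was holding it. The pull never passed about 11 N, with no sign of the buffer.
- **Fire:** With the hand off, the striker stayed drawn. The trip pad then fired it at no more than about 6 N read at the wrist.

**Last checks**
- **Shell:** the nut now measures about 38 mm long instead of 44, so the shell is driven in by roughly 6 mm.
- **Striker:** it is back at rest, with the handle at y −26 mm.
- **Rest of the scene:** the robot touched nothing at hand-in. In the last top view the bowl, tumbler, lunchbox, ladle rest and saucer stand where they did.

**Less certain**
- **Nut's place:** it was knocked towards the anvil. I put its middle 9–11 mm from the saddle point, which is inside the 15 mm limit but not by much.
- **Stillness:** two wrist pictures about 0.1 s apart differed by 12.6 grey levels around the nut, more than I expected. I did not find out whether that was image noise, the arm settling or the nut moving, and I handed in without waiting to check. In the scene pictures taken just after firing and after lifting away, the nut looked still.
- **Nut's final height:** I did not measure it separately.

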